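Set out the engraved prize goblets

ROBOT

A 6-joint arm with a two-finger parallel gripper is mounted at the origin on the work surface. World frame = base frame: x ahead of the robot, y to its left, z up, the work surface at z = 0. Lengths are in m, angles in rad, forces in N, time in s.
With the tool pointing down it reaches from about 0.375 to 0.925 m from the base axis. Payload 5.7 kg.
Tool frame: the origin (TCP) lies midway between the tips of the shut fingers; the grasp point (between the pads) lies 19 mm behind it; z points along the fingers, y is the line along which they close (so a half turn about z gives the same grasp; the last joint's range is limited). The gripper opens to 88 mm and grips with 3 to 60 N. Pads are 20 mm wide; open, the fingers measure 115 mm over their backs; the gripper's body (75 mm by 178 mm) begins 61 mm behind the grasp point.
Start: joints at [1.027, 0.359, 1.51, -0, 1.272, -0.115], TCP at [0.249, 0.546, 0.223] pointing down, gripper open.
Joint ranges: [-2.97, 2.97], [-1.01, 2.36], [0.21, 2.38], [-0.96, 4.11], [0.2, 2.71], [-2.98, 2.98]. Speed limits (rad/s): [2.39, 2.39, 3.14, 3.14, 3.14, 3.14].

INTERFACE

Orientations are given as a unit quaternion [x, y, z, w].
In Python, from station import manip, imaging gives the robot as it stands.
- The arm moves only by the tool carry_out, never from a script. Its argument "plan" is one flat list of numbers, 7 for each row, row after row: the shift along the tool's x, y, z normalised to -1 to 1, where 1 is 120 mm, then the turn, a rotation vector about the tool's x, y, z normalised to -1 to 1, where 1 is 0.5 rad, then the opening, from -1 (shut) to 1 (fully open), so that 0 is half open. A call has 1 to 10 rows; each row shifts and turns the commanded pose from where the row before left it, along the tool's axes as they then stand; what a row does not reach is not made up. A row lasts 1/12 s, in which the tool goes at most 41.7 mm and 7.16 degrees, less where a joint would pass 70% of its speed; a pose out of reach is approached as far as the arm can. A call with a number of a shift or a turn outside -1 to 1 is refused whole. A call with a gripper value outside its range is refused whole. The fingers move at their own pace and stop on an object; "newtons" is the grip in N (left out, the last holds). Time passes only in rows, so rows that do not move let the fingers close. It gives the time, the measured TCP pose, the force, the opening and the grip force at its end, in the units of the state.
- manip.state(): the state, without advancing time (a new reading comes with each control period).
- imaging.get_image(name): name is "scene" or "top"; returns a dict with "image" (480x640x3 uint8, red, green, blue), "K" (3x3 intrinsics, pixels), "R" (3x3) and "t" (3): a world point X has camera coordinates R X + t. Camera axes: x right, y down, z forward; pixel columns grow to the right and rows downward; lengths in m; the calibration is good to about 2 mm. A picture is of the moment at which its call begins. There is no depth.
- manip.finish_job(): hands the job in; it is judged then, once.
The state is a dict: "clock": time; "joint_positions": joint angles; "joint_velocities": joint speeds; "effort": joint torques, N m; "ee_pos": TCP position; "tool_rot": TCP orientation; "ft_force": force on the tool from outside, world axes, zero at the start; "moment": the same for the moment, N m; "grip_width": finger opening in m; "gripper_force": force on a finger pad.
Only numpy, scipy, OpenCV 4.12 (cv2) and the standard library are available. Lean on these libraries where they do the work, as an engineer would, in place of code of your own. Each camera call takes 0.05 s, during which the arm holds its last target. There are 200 camera calls.

TASK

Set out the freshly engraved prizes for collection: stand the four goblets upright on the board, one centred on each round pad, in order of height, with the tallest next to the plaque holder and the smallest at the far end. Slide the white plaque down into the upright guides of the holder until it is fully home. Do not knock a goblet over, and leave the bell, the padlock and the brush where they are.

Things in the scene. Friction and masses are not known exactly. Their poses are not given: they have to be found in the camera images.
- goblet_a_mid (a point): Loose round brass prize goblet, the smallest of four: 78 mm tall, 40 mm across. Black round foot, thin stem, then a straight-sided bowl from 33 mm up to the rim at 78 mm: grip it there from above, across the outside. Starts upright on the counter. This point is on its axis, 39 mm above its underside (half-way up); z is its axis, up.
- goblet_b_mid (a point): Loose round brass prize goblet, the second smallest of four: 100 mm tall, 46 mm across. Black round foot, thin stem, then a straight-sided bowl from 42 mm up to the rim at 100 mm: grip it there from above, across the outside. Starts upright on the counter. This point is on its axis, 50 mm above its underside (half-way up); z is its axis, up.
- goblet_c_mid (a point): Loose round brass prize goblet, the second tallest of four: 122 mm tall, 52 mm across. Black round foot, thin stem, then a straight-sided bowl from 51 mm up to the rim at 122 mm: grip it there from above, across the outside. Starts upright on the counter. This point is on its axis, 61 mm above its underside (half-way up); z is its axis, up.
- goblet_d_mid (a point): Loose round brass prize goblet, the tallest of four: 144 mm tall, 58 mm across. Black round foot, thin stem, then a straight-sided bowl from 60 mm up to the rim at 144 mm: grip it there from above, across the outside. Starts upright on the counter. This point is on its axis, 72 mm above its underside (half-way up); z is its axis, up.
- plaque_mid (a point): Loose thin white plaque with red band, 6 mm thick (x), 80 mm wide (y), 100 mm tall (z, up); both faces alike. This point is its centre. Starts upright in the 10 mm wide slot of a pale wooden rest (55 x 90 mm, 22 mm high, fixed), lower edge 8 mm above the counter, perhaps leaning a little; grip its upper part from above and lift straight up. Either face may look to the front.
- board: Fixed wooden presentation board, 90 mm (x) by 360 mm (y), 12 mm high, origin at its underside centre. On its flat top a row of four round grey pads with white rims, 68 mm across, flush, centred at x = 0, y = -127.5, -42.5, +42.5 and +127.5 mm in its frame.
- holder: Fixed plaque holder in line with the board, past its +y or -y end (242.5 mm from its centre), axes parallel. Origin: underside centre of black base 70x112 mm, 8 mm thick. Two aluminium guides at y=+/-48.5 mm, 65 mm high, with facing vertical grooves 9 mm wide in x (at x=0, flared above 54 mm), bottoms 87 mm apart in y. Plaque fully home: thickness along x, lower edge on the base, centre 58 mm up.
- bell: Bystander: loose chrome counter bell, a dome 80 mm across and 53 mm high, standing past the end of the board opposite the holder. Origin at the centre of its underside.
- padlock: Bystander: brass padlock lying flat behind the board, body 50 x 45 x 22 mm with a steel shackle towards its +x (60 mm beyond its origin). Origin at the centre of the body's underside.
- brush_grip (a point): Bystander: black-handled bench brush lying behind the board, 200 mm long, 42 mm wide, 20 mm high, its length along x. This point is on its handle, 140 mm from the bristle end.
Things that resemble listed ones, but are neither listed nor needed, are in the scene too. Leave any purple look-alike of the part that bears goblet_d_mid alone. What is shaped like the holder but orange is not meant.

How it is judged:
By the outcome, as a careful person would: the job done as asked, in the order asked, and still so for the second after the job is handed in, with the robot touching nothing.
It also fails if it takes over 128 s, if anything falls off the work surface, if the arm or the gripper's body presses on something with over 40 N, if the wrist force passes 120 N, or if a joint passes its speed limit or range.

## Working session

There is one attempt and no reset: what is moved stays moved. The work goes in short steps, Python scripts to look and compute and a tool call to move; the robot and the scene stay as the last step left them, time stands still between calls to the robot, and variables do not carry over. Pictures are saved under pics/ and viewed, at most 14 in all, crops included, and the job is handed in when it is done.

Besides the shell and the picture viewer there is one more tool, called as name(argument=value, ...), one argument or row to a line, values as JSON. carry_out: Moves the arm, as the interface text tells. Its arguments: {"type":"object","properties":{"plan":{"type":"array","items":{"type":"number"}},"newtons":{"type":"number"}},"required":["plan"]}

```bash
mkdir -p pics; ls; python3 - <<'E'
from station import manip, imaging
import cv2,numpy as np
for n in("scene","top"):
    d=imaging.get_image(n); cv2.imwrite(f"pics/{n}0.png",d["image"][:,:,::-1])
    print(n,d["K"].tolist(),np.round(d["R"],4).tolist(),np.round(d["t"],4).tolist())
print(manip.state())
E
```

```text
pics
scene [[533.9400146948377, 0.0, 319.8854464278509], [0.0, 533.9400146948377, 247.13796100094132], [0.0, 0.0, 1.0]] [[-0.5032, 0.8641, 0.0083], [0.5984, 0.3554, -0.718], [-0.6234, -0.3563, -0.696]] [0.2614, -0.269, 1.3238]
top [[450.27313970028496, 0.0, 318.33614647585426], [0.0, 450.27313970028496, 248.15544016973894], [0.0, 0.0, 1.0]] [[-0.0142, -0.9998, 0.0123], [-0.9939, 0.0128, -0.1097], [0.1095, -0.0138, -0.9939]] [0.0037, 0.5442, 0.9173]
{'clock': 0.1, 'joint_positions': array([ 1.02688546e+00,  3.59409644e-01,  1.51130844e+00, -8.60118548e-06,
        1.27249931e+00, -1.15124165e-01]), 'joint_velocities': array([ 6.73961303e-04, -2.09947331e-03, -1.53335913e-03, -1.24658917e-03,
        6.81281029e-05,  6.41337900e-04]), 'effort': array([-1.12376131e-04, -5.16358709e+01, -2.71409065e+01,  6.77270140e-02,
        2.75941944e-02,  3.69909799e-05]), 'ee_pos': array([0.24916342, 0.54514252, 0.22191354]), 'tool_rot': array([ 2.12753401e-01,  9.77105588e-01, -7.69995033e-04, -2.58984100e-04]), 'ft_force': array([-0.00567792, -0.04036398,  0.00753731]), 'moment': array([ 0.04325824, -0.02302573, -0.0575621 ]), 'gripper_force': 0.0, 'grip_width': 0.08787886047011222}
```

View pics/scene0.png

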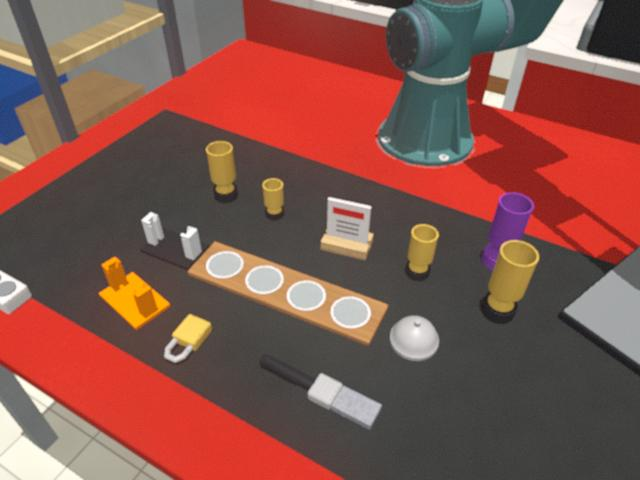

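View pics/top0.png

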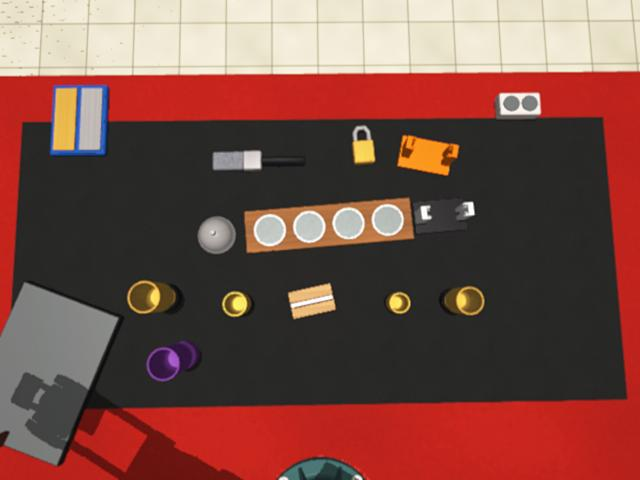

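The scene view shows the board running to the holder, with black base and white guides around (170,240). The top view has the pads at about (270,230), (309,226), (348,223) and (388,220), with the holder past the right (-y) end. The goblets in the top view are d (149,297), b (236,304), a (399,302) and c (467,300). The plaque is at (312,300) and the purple decoy at (165,362).

```bash
cat > h.py <<'E'
import cv2,numpy as np
from scipy.optimize import least_squares
from scipy.spatial.transform import Rotation as Ro
from station import manip, imaging
def proj(d,P):
    c=np.atleast_2d(P)@d["R"].T+d["t"]; p=c@d["K"].T; return p[:,:2]/p[:,2:]
def ray(d,uv,z):
    v=d["R"].T@np.linalg.inv(d["K"])@[uv[0],uv[1],1]; c=-d["R"].T@d["t"]; return c+v*(z-c[2])/v[2]
G=dict(a=(.078,.040,.033),b=(.100,.046,.042),c=(.122,.052,.051),d=(.144,.058,.060))
A=np.linspace(0,2*np.pi,60)
def bowl(k,x,y,z0=0):
    h,w,l=G[k]; return np.array([[x+w/2*np.cos(a),y+w/2*np.sin(a),z0+z] for z in(h,l) for a in A])
def bbox(p): return np.r_[p.min(0),p.max(0)]
def brass(d):
    hsv=cv2.cvtColor(d["image"],cv2.COLOR_RGB2HSV); return cv2.inRange(hsv,(17,110,60),(30,255,255))
def comps(m,amin):
    n,l,s,c=cv2.connectedComponentsWithStats(m); return [(s[i],c[i]) for i in range(1,n) if s[i][4]>amin]
def goblet(k,guess,z0=0,ds=None):
    ds=ds or [imaging.get_image(n) for n in("top","scene")]; obs=[]
    for d in ds:
        pc=proj(d,[*guess,z0+G[k][0]*.7])[0]
        s,_=min(comps(brass(d),60),key=lambda q:np.hypot(*(q[1]-pc)))
        obs.append((d,np.array([s[0],s[1],s[0]+s[2]-1,s[1]+s[3]-1])))
    f=lambda q:np.concatenate([bbox(proj(d,bowl(k,*q,z0)))-o for d,o in obs])
    r=least_squares(f,guess,loss="soft_l1"); return r.x,np.round(r.fun,1)
def pose():
    s=manip.state(); R=Ro.from_quat(s["tool_rot"]).as_matrix(); return s,R
def delta(x,y,z,yaw=None):
    "moves in tool axes /0.12; yaw = desired yaw deg of tool y"
    s,R=pose(); v=R.T@(np.array([x,y,z])-s["ee_pos"])/.12; out=[np.round(v,3)]
    if yaw is not None:
        c=np.degrees(np.arctan2(R[1,1],R[0,1])); e=(yaw-c+90)%180-90; out.append(round(-np.radians(e)/.5,3))
    return out
E
python3 - <<'E'
from h import *
ds=[imaging.get_image(n) for n in("top","scene")]; t=ds[0]
for k,uv in dict(d=(149,297),b=(236,304),a=(399,302),c=(467,300)).items():
    print(k,goblet(k,ray(t,uv,G[k][0])[:2],0,ds))
# pads: grey/white blobs
for d,uvs in zip(ds,([(270,230),(309,226),(348,223),(388,220)],[(351,312),(306,296),(264,279),(225,264)])):
    hsv=cv2.cvtColor(d["image"],cv2.COLOR_RGB2HSV); m=cv2.inRange(hsv,(0,0,110),(180,60,255))
    P=[]
    for uv in uvs:
        s,c=min(comps(m,100),key=lambda q:np.hypot(*(q[1]-uv))); P.append(ray(d,c,.012)[:2])
    P=np.array(P); c=P.mean(0); v=(P[3]-P[0])/np.linalg.norm(P[3]-P[0])
    print(np.round(P,4).tolist(),"ctr",c,"len",np.linalg.norm(P[3]-P[0]),"yaw -y axis",np.degrees(np.arctan2(v[1],v[0])),"holder",c+.2425*v)
img=t["image"]; cr=np.hstack([cv2.resize(img[270:330,270:350],(400,300),interpolation=2),cv2.resize(img[190:250,400:480],(400,300),interpolation=2)])
i2=ds[1]["image"]; cr2=np.hstack([cv2.resize(i2[190:265,310:390],(400,300)),cv2.resize(i2[205:280,130:210],(400,300))])
cv2.imwrite("pics/crop.png",np.vstack([cr,cr2])[:,:,::-1])
print("purple",ray(t,(163,364),.15))
E
```

```text
d (array([0.44931617, 0.31689398]), array([ 0.6, -0.6, -1.2, -1.5,  1. , -0.8, -0.2, -9.8]))
b (array([0.43227975, 0.16067534]), array([-0.2,  0.2,  0.1, -0.6,  0.1,  0.9, -0. , -7.6]))
a (array([ 0.43037227, -0.1623686 ]), array([ 0. ,  0.6, -0.1, -1. , -0. ,  1. ,  0.1, -6. ]))
c (array([ 0.43263112, -0.28650429]), array([  1.2,  -0.1,  -0.2,  -1.2,   0.7,   0.5,   0.4, -10.1]))
[[0.5874, 0.1007], [0.5936, 0.0162], [0.6001, -0.0689], [0.6065, -0.154]] ctr [ 0.59690606 -0.02654245] len 0.2554150072722033 yaw -y axis -85.72596131987707 holder [ 0.61497883 -0.26836806]
[[0.5893, 0.1003], [0.5956, 0.0158], [0.6019, -0.0691], [0.6082, -0.1537]] ctr [ 0.59877253 -0.02669521] len 0.25477578902517667 yaw -y axis -85.72622437975147 holder [ 0.61684419 -0.2685209 ]
purple [0.32745697 0.276992   0.15      ]
```

View pics/crop.png

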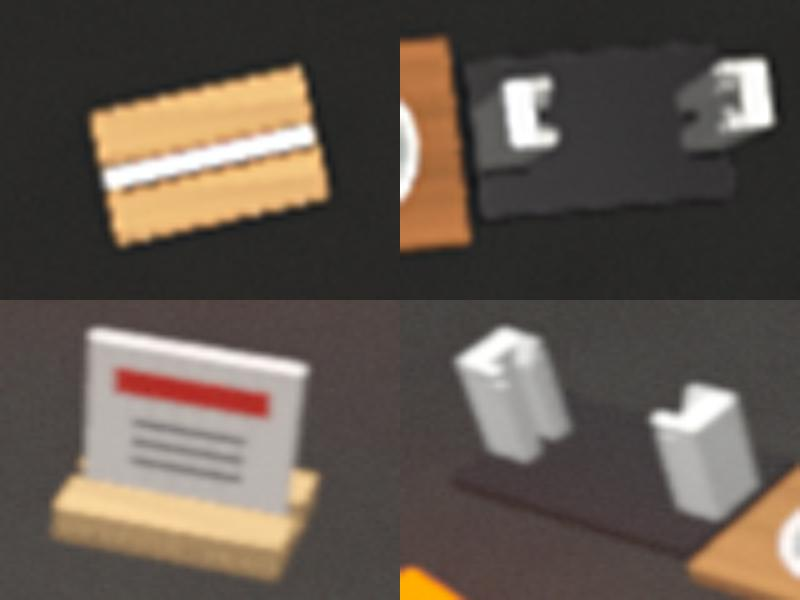

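The goblet fits agree between the two cameras and the pads measure 255 mm apart, as specified. The holder is at about (0.616,-0.268). The crop shows the plaque leaning only slightly in its rest, and the groove mouths at top-view pixels of about (428,211) and (467,210). First I turn the tool to the board's axes.

carry_out(
  plan=[0,0,0,0,0,0.24,1,0,0,0,0,0,0.24,1,0,0,0,0,0,0.24,1,0,0,0,0,0,0.24,1,0,0,0,0,0,0.24,1,0,0,0,0,0,0.24,1,0,0,0,0,0,0.24,1,0,0,0,0,0,0.24,1,0,0,0,0,0,0.214,1,0,0,0,0,0,0,1],
  newtons=15,
)

```text
clock: 1.03
ee_pos: [0.2494, 0.5455, 0.2224]
tool_rot: [0.681, 0.732, -0.0, 0.0]
ft_force: [-0.0, -0.4, 0.0]
grip_width: 0.0882
gripper_force: 0.0
```

```bash
python3 - <<'E'
from h import *
ds=[imaging.get_image(n) for n in("top","scene")]; t=ds[0]
print(delta(.449,.317,.222,4.27), pose()[0]["tool_rot"])
print("grooves top",[ray(t,p,.065).round(4) for p in((428,211),(467,210))])
p=[ray(t,q,.108) for q in((290.6,306),(333,297))]; print("plaque top",np.round(p,4),np.mean(p,0),np.linalg.norm(p[0]-p[1]), np.degrees(np.arctan2(*(p[0]-p[1])[1::-1])))
s=ds[1]; q=[ray(s,c,z) for c,z in(((327.5,198.5),.108),((371.5,208),.108))]; print("scene",np.round(q,4),np.mean(q,0))
E
```

```text
[array([-2.029,  1.509,  0.004]), np.float64(0.008)] [ 6.78825274e-01  7.34299797e-01 -2.31021980e-04  3.56967594e-05]
grooves top [array([ 0.6141, -0.2291,  0.065 ]), array([ 0.6152, -0.3095,  0.065 ])]
plaque top [[ 0.4257  0.0517  0.108 ]
 [ 0.4416 -0.0292  0.108 ]] [0.43364019 0.0112322  0.108     ] 0.08246061671864349 101.08719881092333
scene [[ 0.4463 -0.0275  0.108 ]
 [ 0.4292  0.054   0.108 ]] [0.43774871 0.01323828 0.108     ]
```

carry_out(
  plan=[-0.2536,0.1886,0,0,0,0,1,-0.2536,0.1886,0,0,0,0,1,-0.2536,0.1886,0,0,0,0,1,-0.2536,0.1886,0,0,0,0,1,-0.2536,0.1886,0,0,0,0,1,-0.2536,0.1886,0,0,0,0,1,-0.2536,0.1886,0,0,0,0,1,-0.2536,0.1886,0,0,0,0,1,0,0,0,0,0,0,1,0,0,0,0,0,0,1],
)

```text
clock: 1.97
ee_pos: [0.4495, 0.315, 0.2226]
tool_rot: [0.681, 0.733, -0.0, 0.0]
ft_force: [0.5, 0.0, 0.2]
grip_width: 0.0879
gripper_force: 0.0
```

```bash
python3 - <<'E'
from h import *
print(delta(.449,.317,.097,4.27))
d=imaging.get_image("scene"); cv2.imwrite("pics/s1.png",d["image"][100:400,300:640,::-1])
E
```

```text
[array([ 0.017, -0.003,  1.047]), np.float64(-0.002)]
```

View pics/s1.png

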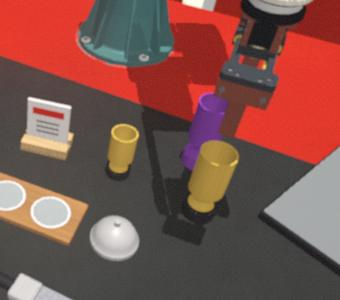

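The crop shows the gripper above and behind goblet d, which is at (215,175), with the fingers around (235,115). I'll check that against the projection of the tool.

```bash
python3 - <<'E'
from h import *
s,R=pose(); t,d=[imaging.get_image(n) for n in("top","scene")]
P=[s["ee_pos"]+R@np.array(o) for o in((0,0,0),(0,.044,0),(0,-.044,0),(0,0,-.08))]
print(proj(d,P)-[300,100], proj(t,P))
i=t["image"][200:420,60:340].copy()
for p in proj(t,P): cv2.circle(i,(int(p[0])-60,int(p[1])-200),2,(0,255,0),-1)
j=d["image"][60:340,400:640].copy()
for p in proj(d,P): cv2.circle(j,(int(p[0])-400,int(p[1])-60),2,(0,255,0),-1)
cv2.imwrite("pics/s2.png",np.hstack([cv2.resize(i,(400,314)),cv2.resize(j,(270,314))])[:,:,::-1])
E
```

```text
[[233.45738567 114.02683862]
 [227.87200606 132.35108632]
 [238.64728592  97.00006081]
 [250.41499506  68.9507474 ]] [[126.31443405 295.67971178]
 [125.17936379 269.06620483]
 [127.46426028 322.63919582]
 [103.91040894 295.38687996]]
```

View pics/s2.png

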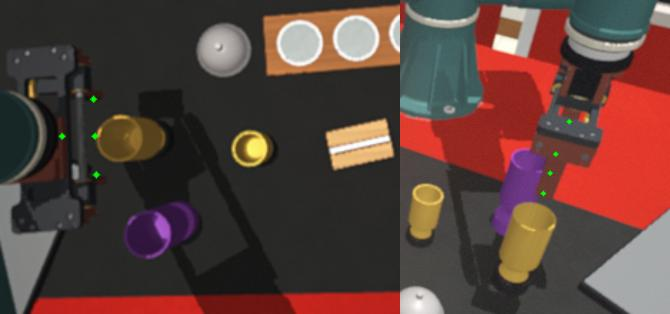

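The projected tool points lie on the fingers, so camera and arm agree. Now I descend and grip.

carry_out(
  plan=[0.017,0,0.2,0,0,0,1,0,0,0.25,0,0,0,1,0,0,0.25,0,0,0,1,0,0,0.2,0,0,0,1,0,0,0.147,0,0,0,1,0,0,0,0,0,0,1,0,0,0,0,0,0,-0.1,0,0,0,0,0,0,-1,0,0,0,0,0,0,-1,0,0,0,0,0,0,-1],
  newtons=25,
)

```text
clock: 2.95
ee_pos: [0.4489, 0.3193, 0.0985]
tool_rot: [0.68, 0.733, 0.001, 0.0]
ft_force: [0.6, 0.2, -0.0]
grip_width: 0.0648
gripper_force: 0.0
```

carry_out(
  plan=[0,0,0,0,0,0,-1,0,0,0,0,0,0,-1,0,0,0,0,0,0,-1,0,0,0,0,0,0,-1],
)

```text
clock: 3.28
ee_pos: [0.4487, 0.3189, 0.0981]
tool_rot: [0.68, 0.733, 0.001, 0.0]
ft_force: [-1.4, 1.3, 7.1]
grip_width: 0.0578
gripper_force: 25.0
```

carry_out(
  plan=[0,0,-0.1,0,0,0,-1,0,0,-0.2,0,0,0,-1,0,0,-0.2,0,0,0,-1,0,0,-0.167,0,0,0,-1,0,0,0,0,0,0,-1,-0.1,0.025,0,0,0,0,-1,-0.2,0.05,0,0,0,0,-1,-0.287,0.073,0,0,0,0,-1,-0.287,0.073,0,0,0,0,-1,-0.287,0.073,0,0,0,0,-1],
)

```text
clock: 4.12
ee_pos: [0.4924, 0.1798, 0.175]
tool_rot: [0.68, 0.733, -0.002, -0.001]
ft_force: [0.9, -0.7, -3.2]
grip_width: 0.058
gripper_force: 25.0
```

carry_out(
  plan=[-0.287,0.073,0,0,0,0,-1,-0.287,0.073,0,0,0,0,-1,-0.287,0.073,0,0,0,0,-1,-0.287,0.073,0,0,0,0,-1,-0.287,0.073,0,0,0,0,-1,-0.287,0.073,0,0,0,0,-1,-0.287,0.073,0,0,0,0,-1,-0.287,0.073,0,0,0,0,-1,-0.25,0.07,0,0,0,0,-1,-0.1,0.055,0,0,0,0,-1],
)

```text
clock: 4.95
ee_pos: [0.6017, -0.1329, 0.1747]
tool_rot: [0.681, 0.732, -0.001, -0.0]
ft_force: [1.0, 0.7, -2.2]
grip_width: 0.0576
gripper_force: 25.0
```

carry_out(
  plan=[-0.206,0.022,0,0,0,0,-1,0,0,0,0,0,0,-1,0,0,0,0,0,0,-1],
)

```text
clock: 5.2
ee_pos: [0.6056, -0.1533, 0.1751]
tool_rot: [0.681, 0.732, -0.001, -0.001]
ft_force: [-1.3, 0.7, -2.9]
grip_width: 0.0578
gripper_force: 25.0
```

```bash
python3 - <<'E'
from h import *
s,R=pose(); print(s["ee_pos"],delta(.6073,-.152,.112,4.27))
print(goblet("d",s["ee_pos"][:2],s["ee_pos"][2]-.0975))
E
```

```text
[ 0.60562803 -0.15331063  0.1750825 ] [array([0.009, 0.016, 0.526]), np.float64(-0.003)]
(array([ 0.68015337, -0.09594255]), array([-0.7,  1.2, 14.2, 21.2, -9.2, 37.9,  0.9, 27.7]))
```

carry_out(
  plan=[0.009,0.016,0.15,0,0,0,-1,0,0,0.2,0,0,0,-1,0,0,0.12,0,0,0,-1,0,0,0.04,0,0,0,-1,0,0,0.02,0,0,0,-1,0,0,0,0,0,0,-1],
)

```text
clock: 5.8
ee_pos: [0.6084, -0.1505, 0.1133]
tool_rot: [0.68, 0.733, -0.0, -0.0]
ft_force: [0.0, -0.4, -2.3]
grip_width: 0.0579
gripper_force: 25.0
```

carry_out(
  plan=[0,0,0,0,0,0,-1,0,0,0.01,0,0,0,-1,0,0,0,0,0,0,-1],
)

```text
clock: 6.05
ee_pos: [0.6093, -0.1514, 0.1132]
tool_rot: [0.68, 0.733, 0.0, 0.001]
ft_force: [0.7, 0.4, -2.7]
grip_width: 0.0578
gripper_force: 25.0
```

carry_out(
  plan=[-0.003,-0.01,0.012,0,0,0,-1,0,0,0.008,0,0,0,-1,0,0,0,0,0,0,-1],
)

```text
clock: 6.3
ee_pos: [0.6075, -0.1519, 0.1102]
tool_rot: [0.68, 0.733, -0.0, 0.0]
ft_force: [-1.0, 0.1, 0.5]
grip_width: 0.0576
gripper_force: 25.0
```

carry_out(
  plan=[0,0,0.008,0,0,0,-1,0,0,0,0,0,0,-1],
)

```text
clock: 6.47
ee_pos: [0.6076, -0.1521, 0.1101]
tool_rot: [0.68, 0.733, -0.0, 0.0]
ft_force: [-3.0, -0.7, 7.3]
grip_width: 0.0575
gripper_force: 25.0
```

carry_out(
  plan=[0,0,0,0,0,0,0.4,0,0,0,0,0,0,0.6,0,0,0,0,0,0,1,0,0,0,0,0,0,1,0,0,-0.1,0,0,0,1,0,0,-0.2,0,0,0,1,0,0,-0.25,0,0,0,1,0,0,-0.2,0,0,0,1,-0.1,-0.15,0,0,0,0,1,-0.17,-0.26,0,0,0,0,1],
)

```text
clock: 7.3
ee_pos: [0.5646, -0.1875, 0.2021]
tool_rot: [0.679, 0.734, 0.002, 0.003]
ft_force: [-0.2, -1.8, 0.0]
grip_width: 0.0878
gripper_force: 0.0
```

carry_out(
  plan=[-0.17,-0.26,0,0,0,0,1,-0.17,-0.26,0,0,0,0,1,-0.17,-0.26,0,0,0,0,1,-0.13,-0.2,0,0,0,0,1,-0.099,-0.148,0,0,0,0,1,0,0,0,0,0,0,1,0,0,0,0,0,0,1],
)

```text
clock: 7.88
ee_pos: [0.4323, -0.2869, 0.1998]
tool_rot: [0.681, 0.732, 0.0, 0.001]
ft_force: [0.6, 0.6, 1.1]
grip_width: 0.0877
gripper_force: 0.0
```

```bash
python3 - <<'E'
from h import *
print(delta(.4326,-.2865,.081,4.27), pose()[0]["ee_pos"], pose()[0]["grip_width"])
ds=[imaging.get_image(n) for n in("top","scene")]
print(goblet("d",(.6074,-.1538),.012,ds),goblet("c",(.4326,-.2865),0,ds[1:]))
d=ds[0]; cv2.imwrite("pics/s3.png",np.hstack([ds[0]["image"],ds[1]["image"]])[100:460,::2,::-1][:, :])
E
```

```text
[array([0.004, 0.002, 0.99 ]), np.float64(-0.004)] [ 0.43226092 -0.28693683  0.19976631] 0.08773559727602082
(array([ 0.60790691, -0.15536325]), array([ -0.4,  -0.1,   0.5,  -0.1,   0. ,  51.9,   0.2, -11.2])) (array([ 0.61492542, -0.15591124]), array([ 1.9, 70.5, -2.9, -1.7]))
```

Goblet d stands within 2 mm of its pad centre. Next I grip c.

carry_out(
  plan=[0.004,0.002,0.2,0,0,0,1,0,0,0.25,0,0,0,1,0,0,0.25,0,0,0,1,0,0,0.2,0,0,0,1,0,0,0.09,0,0,0,1,0,0,0,0,0,0,0.5,0,0,0,0,0,0,-0.1,0,0,0,0,0,0,-1,0,0,0,0,0,0,-1,0,0,0,0,0,0,-1],
)

```text
clock: 8.82
ee_pos: [0.4337, -0.2863, 0.0813]
tool_rot: [0.68, 0.733, 0.0, 0.001]
ft_force: [-0.3, -0.3, 0.1]
grip_width: 0.0579
gripper_force: 0.0
```

carry_out(
  plan=[0,0,0,0,0,0,-1,0,0,0,0,0,0,-1,0,0,0,0,0,0,-1,0,0,0,0,0,0,-1],
)

```text
clock: 9.15
ee_pos: [0.4333, -0.2863, 0.081]
tool_rot: [0.68, 0.733, 0.0, 0.001]
ft_force: [-0.4, 0.6, 7.1]
grip_width: 0.0515
gripper_force: 25.0
```

carry_out(
  plan=[0,0,-0.1,0,0,0,-1,0,0,-0.2,0,0,0,-1,0,0,-0.25,0,0,0,-1,0,0,-0.2,0,0,0,-1,0,0,-0.083,0,0,0,-1,0.1,0,0,0,0,0,-1,0.2,0,0,0,0,0,-1,0.28,0,0,0,0,0,-1,0.28,0,0,0,0,0,-1,0.28,0,0,0,0,0,-1],
)

```text
clock: 9.98
ee_pos: [0.4203, -0.1467, 0.1781]
tool_rot: [0.681, 0.733, -0.0, -0.002]
ft_force: [1.1, 0.4, -1.9]
grip_width: 0.0522
gripper_force: 25.0
```

carry_out(
  plan=[0.28,0,0,0,0,0,-1,0.183,0,0,0,0,0,-1,0.1,0,0,0,0,0,-1,0,0.1,0,0,0,0,-1,0,0.25,0,0,0,0,-1,0,0.28,0,0,0,0,-1,0,0.28,0,0,0,0,-1,0,0.28,0,0,0,0,-1,0,0.2,0,0,0,0,-1,0,0.144,0,0,0,0,-1],
)

```text
clock: 10.82
ee_pos: [0.6034, -0.0679, 0.178]
tool_rot: [0.68, 0.733, -0.0, -0.0]
ft_force: [-0.6, -0.4, -2.1]
grip_width: 0.0514
gripper_force: 25.0
```

carry_out(
  plan=[0,0,0,0,0,0,-1,0,0,0,0,0,0,-1,0,0,0,0,0,0,-1],
)

```text
clock: 11.07
ee_pos: [0.5992, -0.068, 0.1785]
tool_rot: [0.68, 0.733, -0.001, -0.001]
ft_force: [-0.2, 0.2, -2.3]
grip_width: 0.0516
gripper_force: 25.0
```

```bash
python3 - <<'E'
from h import *
print(delta(.601,-.069,.095,4.27), pose()[0]["ee_pos"], pose()[0]["grip_width"])
E
```

```text
[array([-0.01 ,  0.017,  0.696]), np.float64(0.001)] [ 0.59916823 -0.0680297   0.17848083] 0.051635021504697336
```

carry_out(
  plan=[-0.005,0.008,0.15,0,0,0,-1,0,0,0.25,0,0,0,-1,0,0,0.2,0,0,0,-1,0,0,0.07,0,0,0,-1,0,0,0.02,0,0,0,-1,0,0,0,0,0,0,-1,0,0,0,0,0,0,-1],
)

```text
clock: 11.65
ee_pos: [0.6026, -0.0691, 0.0985]
tool_rot: [0.68, 0.733, 0.0, 0.001]
ft_force: [-0.2, 0.2, -2.3]
grip_width: 0.0516
gripper_force: 25.0
```

carry_out(
  plan=[0,0,0.008,0,0,0,-1,0,0,0.008,0,0,0,-1,0,0,0,0,0,0,-1],
)

```text
clock: 11.9
ee_pos: [0.6026, -0.0689, 0.0962]
tool_rot: [0.68, 0.733, 0.0, 0.001]
ft_force: [0.6, 0.6, -2.3]
grip_width: 0.0516
gripper_force: 25.0
```

carry_out(
  plan=[0,-0.01,0.012,0,0,0,-1,0,0,0.01,0,0,0,-1,0,0,0,0,0,0,-1],
)

```text
clock: 12.15
ee_pos: [0.6007, -0.0689, 0.0931]
tool_rot: [0.68, 0.733, -0.0, 0.0]
ft_force: [-2.3, 0.2, 2.3]
grip_width: 0.0515
gripper_force: 25.0
```

carry_out(
  plan=[0,0,0.008,0,0,0,-1,0,0,0,0,0,0,-1],
)

```text
clock: 12.32
ee_pos: [0.6008, -0.0689, 0.093]
tool_rot: [0.68, 0.733, -0.0, 0.0]
ft_force: [-4.2, 0.5, 10.0]
grip_width: 0.0518
gripper_force: 25.0
```

carry_out(
  plan=[0,0,0,0,0,0,0.4,0,0,0,0,0,0,0.6,0,0,0,0,0,0,1,0,0,0,0,0,0,1,0,0,-0.1,0,0,0,1,0,0,-0.25,0,0,0,1,0,0,-0.28,0,0,0,1,0,0,-0.26,0,0,0,1,0.125,-0.08,0,0,0,0,1,0.25,-0.157,0,0,0,0,1],
)

```text
clock: 13.15
ee_pos: [0.5735, -0.0285, 0.2022]
tool_rot: [0.681, 0.732, 0.002, 0.004]
ft_force: [0.6, 0.6, -0.4]
grip_width: 0.0874
gripper_force: 0.0
```

carry_out(
  plan=[0.25,-0.157,0,0,0,0,1,0.25,-0.157,0,0,0,0,1,0.25,-0.157,0,0,0,0,1,0.25,-0.157,0,0,0,0,1,0.25,-0.157,0,0,0,0,1,0.25,-0.157,0,0,0,0,1,0.138,-0.079,0,0,0,0,1,0,0,0,0,0,0,1,0,0,0,0,0,0,1],
)

```text
clock: 13.9
ee_pos: [0.4321, 0.1612, 0.1993]
tool_rot: [0.679, 0.734, 0.0, 0.001]
ft_force: [-0.1, 0.2, 0.1]
grip_width: 0.0876
gripper_force: 0.0
```

```bash
python3 - <<'E'
from h import *
print(delta(.4323,.1607,.060,4.27), pose()[0]["ee_pos"], pose()[0]["grip_width"])
ds=[imaging.get_image(n) for n in("top","scene")]
print(goblet("c",(.601,-.069),.012,ds))
E
```

```text
[array([-4.000e-03, -1.000e-03,  1.161e+00]), np.float64(0.006)] [0.43214885 0.16123583 0.19931189] 0.08764044438834429
(array([ 0.60140519, -0.06913956]), array([-0.6,  0.1, -0. , -0.2, -0.5,  0.6,  0.2, -8.9]))
```

Goblet c is centred on its pad to within 0.5 mm. Next is b.

carry_out(
  plan=[-0.004,0,0.2,0,0,0,1,0,0,0.25,0,0,0,1,0,0,0.28,0,0,0,1,0,0,0.25,0,0,0,1,0,0,0.181,0,0,0,1,0,0,0,0,0,0,0.5,0,0,0,0,0,0,-0.1,0,0,0,0,0,0,-1,0,0,0,0,0,0,-1,0,0,0,0,0,0,-1],
)

```text
clock: 14.83
ee_pos: [0.4337, 0.1603, 0.0607]
tool_rot: [0.68, 0.733, 0.001, 0.001]
ft_force: [-0.2, -0.3, -0.2]
grip_width: 0.0581
gripper_force: 0.0
```

carry_out(
  plan=[0,0,0,0,0,0,-1,0,0,0,0,0,0,-1,0,0,0,0,0,0,-1,0,0,0,0,0,0,-1,0,0,0,0,0,0,-1],
)

```text
clock: 15.25
ee_pos: [0.433, 0.1604, 0.0601]
tool_rot: [0.68, 0.733, 0.001, 0.001]
ft_force: [-0.8, -0.5, 7.4]
grip_width: 0.0457
gripper_force: 25.0
```

carry_out(
  plan=[0,0,-0.1,0,0,0,-1,0,0,-0.2,0,0,0,-1,0,0,-0.25,0,0,0,-1,0,0,-0.2,0,0,0,-1,0,0,-0.083,0,0,0,-1,-0.13,0.125,0,0,0,0,-1,-0.2,0.19,0,0,0,0,-1,-0.24,0.23,0,0,0,0,-1,-0.24,0.23,0,0,0,0,-1,-0.24,0.23,0,0,0,0,-1],
)

```text
clock: 16.08
ee_pos: [0.5625, 0.0425, 0.1592]
tool_rot: [0.68, 0.733, -0.0, -0.0]
ft_force: [1.2, 1.0, -1.2]
grip_width: 0.0459
gripper_force: 25.0
```

carry_out(
  plan=[-0.15,0.15,0,0,0,0,-1,-0.1,0.098,0,0,0,0,-1,0,0,0,0,0,0,-1,0,0,0,0,0,0,-1,0,0,0.15,0,0,0,-1,0,0,0.25,0,0,0,-1,0,0,0.2,0,0,0,-1,0,0,0.07,0,0,0,-1,0,0,0.03,0,0,0,-1,0,0,0,0,0,0,-1],
)

```text
clock: 16.92
ee_pos: [0.5927, 0.0168, 0.0749]
tool_rot: [0.68, 0.733, -0.001, -0.001]
ft_force: [-0.3, -0.7, -0.9]
grip_width: 0.0455
gripper_force: 25.0
```

carry_out(
  plan=[0,0,0,0,0,0,-1,0,0,0,0,0,0,-1],
)

```text
clock: 17.08
ee_pos: [0.5949, 0.0161, 0.0767]
tool_rot: [0.68, 0.733, 0.001, 0.001]
ft_force: [0.9, 0.4, -1.2]
grip_width: 0.0454
gripper_force: 25.0
```

```bash
python3 - <<'E'
from h import *
print(delta(.5946,.016,.072,4.27), pose()[0]["ee_pos"], pose()[0]["ft_force"])
E
```

```text
[array([-0.001, -0.003,  0.039]), np.float64(0.001)] [0.59488535 0.01610267 0.07671314] [ 0.91390116  0.35590694 -1.17908531]
```

carry_out(
  plan=[0,0,0.02,0,0,0,-1,0,0,0.012,0,0,0,-1,0,0,0,0,0,0,-1,0,0,0.006,0,0,0,-1,0,0,0,0,0,0,-1],
)

```text
clock: 17.5
ee_pos: [0.5946, 0.0159, 0.0721]
tool_rot: [0.68, 0.733, 0.001, 0.001]
ft_force: [-1.9, 1.1, 9.3]
grip_width: 0.0455
gripper_force: 25.0
```

carry_out(
  plan=[0,0,0.005,0,0,0,-1,0,0,0,0,0,0,-1],
)

```text
clock: 17.67
ee_pos: [0.5947, 0.0158, 0.0721]
tool_rot: [0.68, 0.733, 0.001, 0.001]
ft_force: [-2.5, 0.5, 13.8]
grip_width: 0.0459
gripper_force: 25.0
```

carry_out(
  plan=[0,0,0,0,0,0,0.3,0,0,0,0,0,0,0.6,0,0,0,0,0,0,1,0,0,0,0,0,0,1,0,0,-0.1,0,0,0,1,0,0,-0.25,0,0,0,1,0,0,-0.28,0,0,0,1,0,0,-0.28,0,0,0,1,0,0,-0.08,0,0,0,1,-0.115,-0.123,0,0,0,0,1],
)

```text
clock: 18.5
ee_pos: [0.5849, 0.0022, 0.1934]
tool_rot: [0.68, 0.734, 0.003, 0.004]
ft_force: [0.2, -0.6, 0.3]
grip_width: 0.0876
gripper_force: 0.0
```

carry_out(
  plan=[-0.21,-0.225,0,0,0,0,1,-0.21,-0.225,0,0,0,0,1,-0.21,-0.225,0,0,0,0,1,-0.21,-0.225,0,0,0,0,1,-0.21,-0.225,0,0,0,0,1,-0.115,-0.125,0,0,0,0,1,-0.099,-0.103,0,0,0,0,1,0,0,0,0,0,0,1,0,0,0,0,0,0,1],
)

```text
clock: 19.25
ee_pos: [0.4292, -0.1627, 0.1891]
tool_rot: [0.681, 0.732, 0.0, 0.0]
ft_force: [0.2, -0.0, 0.6]
grip_width: 0.0879
gripper_force: 0.0
```

```bash
python3 - <<'E'
from h import *
print(delta(.4304,-.1624,.041,4.27), pose()[0]["ee_pos"], pose()[0]["grip_width"])
ds=[imaging.get_image(n) for n in("top","scene")]
print(goblet("b",(.5946,.016),.012,ds))
E
```

```text
[array([1.000e-03, 9.000e-03, 1.234e+00]), np.float64(-0.004)] [ 0.4292487  -0.16267456  0.18907574] 0.08793270678266056
(array([0.59481962, 0.01576475]), array([-0.5, -0.1,  0.3, -0.3,  0.4,  0.8, -0.3, -7.2]))
```

Goblet b is centred too. Last of the four is a.

carry_out(
  plan=[0,0.006,0.2,0,0,0,1,0,0,0.28,0,0,0,1,0,0,0.28,0,0,0,1,0,0,0.28,0,0,0,1,0,0,0.194,0,0,0,1,0,0,0,0,0,0,0.3,0,0,0,0,0,0,-0.1,0,0,0,0,0,0,-1,0,0,0,0,0,0,-1,0,0,0,0,0,0,-1],
)

```text
clock: 20.18
ee_pos: [0.4317, -0.1628, 0.0423]
tool_rot: [0.68, 0.733, 0.0, 0.002]
ft_force: [-0.2, -0.4, -0.2]
grip_width: 0.0577
gripper_force: 0.0
```

carry_out(
  plan=[0,0,0,0,0,0,-1,0,0,0,0,0,0,-1,0,0,0,0,0,0,-1,0,0,0,0,0,0,-1,0,0,0,0,0,0,-1,0,0,0,0,0,0,-1],
)

```text
clock: 20.68
ee_pos: [0.4307, -0.1626, 0.0414]
tool_rot: [0.68, 0.733, 0.0, 0.001]
ft_force: [-0.6, 0.1, 7.2]
grip_width: 0.0397
gripper_force: 25.0
```

carry_out(
  plan=[0,0,-0.1,0,0,0,-1,0,0,-0.25,0,0,0,-1,0,0,-0.28,0,0,0,-1,0,0,-0.28,0,0,0,-1,0,0,-0.24,0,0,0,-1,0,0,-0.1,0,0,0,-1,0,0,0,0,0,0,-1,0.13,0.092,0,0,0,0,-1,0.24,0.17,0,0,0,0,-1,0.24,0.17,0,0,0,0,-1],
)

```text
clock: 21.52
ee_pos: [0.4758, -0.0849, 0.1895]
tool_rot: [0.681, 0.732, -0.0, -0.001]
ft_force: [-0.4, 0.3, -0.8]
grip_width: 0.0395
gripper_force: 25.0
```

carry_out(
  plan=[0.24,0.17,0,0,0,0,-1,0.24,0.17,0,0,0,0,-1,0.24,0.17,0,0,0,0,-1,0.24,0.17,0,0,0,0,-1,0.24,0.17,0,0,0,0,-1,0.17,0.12,0,0,0,0,-1,0.109,0.072,0,0,0,0,-1,0,0,0,0,0,0,-1,0,0,0,0,0,0,-1],
)

```text
clock: 22.27
ee_pos: [0.5869, 0.1009, 0.1893]
tool_rot: [0.68, 0.734, -0.001, -0.001]
ft_force: [-0.1, -0.5, -1.7]
grip_width: 0.04
gripper_force: 25.0
```

carry_out(
  plan=[0,0,0.15,0,0,0,-1,0,0,0.28,0,0,0,-1,0,0,0.28,0,0,0,-1,0,0,0.25,0,0,0,-1,0,0,0.12,0,0,0,-1,0,0,0.03,0,0,0,-1,0,0,0,0,0,0,-1,0,0,0,0,0,0,-1,0,0,0,0,0,0,-1],
)

```text
clock: 23.02
ee_pos: [0.589, 0.1004, 0.059]
tool_rot: [0.68, 0.733, 0.001, 0.001]
ft_force: [-1.0, -0.9, 0.5]
grip_width: 0.0399
gripper_force: 25.0
```

```bash
python3 - <<'E'
from h import *
print(delta(.5884,.1005,.053,4.27), pose()[0]["ee_pos"], pose()[0]["ft_force"])
E
```

```text
[array([ 0.001, -0.005,  0.05 ]), np.float64(-0.0)] [0.58897683 0.10041929 0.05904306] [-0.97624278 -0.87471025  0.52901945]
```

carry_out(
  plan=[0,-0.004,0.025,0,0,0,-1,0,0,0.015,0,0,0,-1,0,0,0,0,0,0,-1,0,0,0.008,0,0,0,-1,0,0,0,0,0,0,-1],
)

```text
clock: 23.43
ee_pos: [0.5881, 0.1009, 0.0534]
tool_rot: [0.68, 0.733, 0.0, 0.001]
ft_force: [-2.1, -0.2, 10.5]
grip_width: 0.0402
gripper_force: 25.0
```

carry_out(
  plan=[0,0,0.006,0,0,0,-1,0,0,0,0,0,0,-1],
)

```text
clock: 23.6
ee_pos: [0.5881, 0.1009, 0.0534]
tool_rot: [0.68, 0.733, 0.001, 0.001]
ft_force: [-4.9, -1.1, 16.5]
grip_width: 0.0398
gripper_force: 25.0
```

carry_out(
  plan=[0,0,0,0,0,0,0.2,0,0,0,0,0,0,0.5,0,0,0,0,0,0,1,0,0,0,0,0,0,1,0,0,-0.1,0,0,0,1,0,0,-0.25,0,0,0,1,0,0,-0.28,0,0,0,1,0,0,-0.28,0,0,0,1,0,0,-0.2,0,0,0,1,0,0,-0.11,0,0,0,1],
)

```text
clock: 24.43
ee_pos: [0.5892, 0.1011, 0.2019]
tool_rot: [0.68, 0.733, 0.002, 0.002]
ft_force: [-0.1, 0.2, 0.0]
grip_width: 0.0875
gripper_force: 0.0
```

carry_out(
  plan=[-0.06,-0.13,0,0,0,0,1,-0.12,-0.24,0,0,0,0,1,-0.12,-0.24,0,0,0,0,1,-0.12,-0.24,0,0,0,0,1,-0.12,-0.24,0,0,0,0,1,-0.104,-0.233,0,0,0,0,1,0,0,0,0,0,-0.14,1,0,0,0,0,0,-0.105,1,0,0,0,0,0,0,1,0,0,0,0,0,0,1],
)

```text
clock: 25.27
ee_pos: [0.4351, 0.0119, 0.1981]
tool_rot: [0.635, 0.773, 0.0, 0.0]
ft_force: [-0.4, 0.6, -0.6]
grip_width: 0.088
gripper_force: 0.0
```

```bash
python3 - <<'E'
from h import *
s,R=pose(); print(delta(.4355,.012,.2,11.3), s["ee_pos"])
ds=[imaging.get_image(n) for n in("top","scene")]
print(goblet("a",(.5884,.1005),.012,ds))
print(proj(ds[0],[.4355,.012,.108]),proj(ds[1],[.4355,.012,.108]))
i=cv2.resize(ds[0]["image"][180:340,210:410],(750,600)); cv2.imwrite("pics/s4.png",i[:,:,::-1])
i=cv2.resize(ds[1]["image"][120:280,270:450],(675,600)); cv2.imwrite("pics/s5.png",i[:,:,::-1])
E
```

```text
[array([ 0.   ,  0.003, -0.016]), np.float64(-0.003)] [0.4351316  0.01188477 0.19810006]
(array([0.58762516, 0.10350983]), array([ 0.1, -0.2,  0.2, -0.2,  0.2,  1.2,  0.1, -5.2]))
[[311.41967405 300.51499347]] [[349.26905639 202.30805496]]
```

View pics/s4.png

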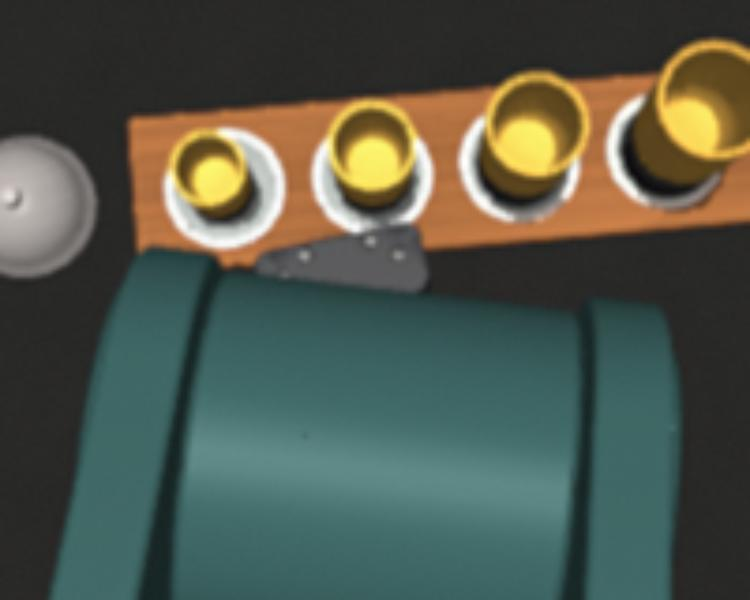

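View pics/s5.png

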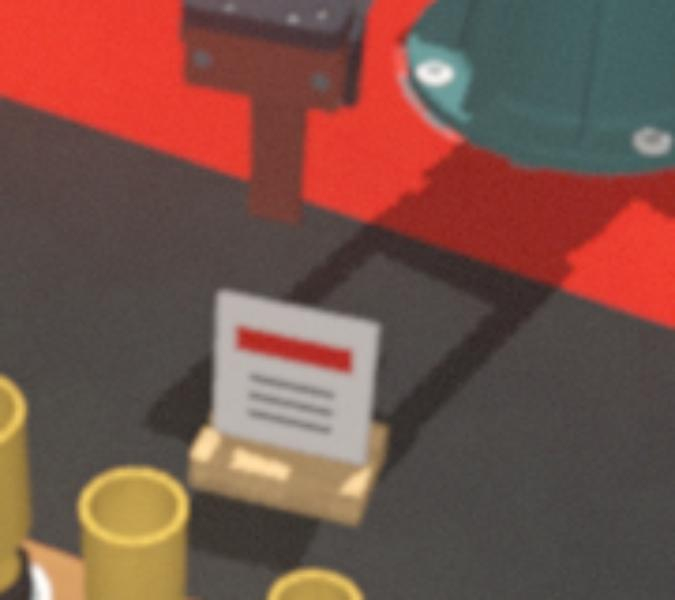

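Both views show the four goblets upright on their pads in order, with a about 3 mm off centre, which is acceptable. The plaque is clear of the open fingers. Now I grip it.

carry_out(
  plan=[0,0.003,0.2,0,0,0,1,0,0,0.28,0,0,0,1,0,0,0.28,0,0,0,0.5,0,0,0.2,0,0,0,0,0,0,0.107,0,0,0,-0.5,0,0,0,0,0,0,-0.6,0,0,0,0,0,0,-0.6,0,0,0,0,0,0,-0.6,0,0,0,0,0,0,-1,0,0,0,0,0,0,-1],
  newtons=25,
)

```text
clock: 26.2
ee_pos: [0.4363, 0.0119, 0.0705]
tool_rot: [0.634, 0.773, 0.001, 0.001]
ft_force: [-0.4, -0.1, 0.6]
grip_width: 0.0382
gripper_force: 0.0
```

carry_out(
  plan=[0,0,0,0,0,0,-1,0,0,0,0,0,0,-1,0,0,0,0,0,0,-1,0,0,0,0,0,0,-1,0,0,0,0,0,0,-1],
)

```text
clock: 26.62
ee_pos: [0.4353, 0.012, 0.0695]
tool_rot: [0.634, 0.773, 0.0, 0.0]
ft_force: [0.1, -0.1, 1.9]
grip_width: 0.0054
gripper_force: 25.0
```

carry_out(
  plan=[0,0,-0.08,0,0,0,-1,0,0,-0.2,0,0,0,-1,0,0,-0.28,0,0,0,-1,0,0,-0.25,0,0,0,-1,0,0,-0.19,0,0,0,-1,0,0,0,0,0,0.12,-1,0,0,0,0,0,0.125,-1,-0.1,0,0,0,0,0,-1,-0.2,0,0,0,0,0,-1,-0.25,0,0,0,0,0,-1],
)

```text
clock: 27.45
ee_pos: [0.4396, -0.0533, 0.1893]
tool_rot: [0.679, 0.734, 0.0, -0.0]
ft_force: [-0.1, 0.9, -1.3]
grip_width: 0.0057
gripper_force: 25.0
```

carry_out(
  plan=[-0.25,0,0,0,0,0,-1,-0.25,0,0,0,0,0,-1,-0.25,0,0,0,0,0,-1,-0.25,0,0,0,0,0,-1,-0.25,0,0,0,0,0,-1,-0.25,0,0,0,0,0,-1,-0.25,0,0,0,0,0,-1,-0.143,0,0,0,0,0,-1,0,0.1,0,0,0,0,-1,0,0.2,0,0,0,0,-1],
)

```text
clock: 28.28
ee_pos: [0.4913, -0.2777, 0.1889]
tool_rot: [0.681, 0.732, -0.0, -0.002]
ft_force: [0.1, -0.6, -1.2]
grip_width: 0.0063
gripper_force: 25.0
```

carry_out(
  plan=[0,0.25,0,0,0,0,-1,0,0.25,0,0,0,0,-1,0,0.25,0,0,0,0,-1,0,0.2,0,0,0,0,-1,0,0.076,0,0,0,0,-1,0,0,0,0,0,0,-1,0,0,0,0,0,0,-1,0,0,0,0,0,0,-1],
)

```text
clock: 28.95
ee_pos: [0.6143, -0.2677, 0.1891]
tool_rot: [0.68, 0.733, -0.0, -0.001]
ft_force: [-0.2, -0.4, -0.6]
grip_width: 0.0061
gripper_force: 25.0
```

```bash
python3 - <<'E'
from h import *
s,R=pose(); print(delta(.616,-.2685,.135,4.27), s["ee_pos"],s["grip_width"],s["ft_force"])
ds=[imaging.get_image(n) for n in("top","scene")]
c=s["ee_pos"]+R@np.array([0,0,.0115]); 
for d,w,o in((ds[1],(100,130,110,140),0),):
    P=[c+R@np.array([a*.04,b*.003,e*.05]) for a in(-1,1) for b in(-1,1) for e in(-1,1)]
    i=cv2.resize(d["image"][140:280,110:270],(800,700),interpolation=cv2.INTER_CUBIC)[:600]
    for p in proj(d,P): cv2.circle(i,tuple(int(v) for v in (p-[110,140]+.5)*5),3,(0,255,0),-1)
    cv2.imwrite("pics/s6.png",i[:,:,::-1])
i=cv2.resize(ds[0]["image"][160:280,380:540],(800,600),interpolation=cv2.INTER_CUBIC); cv2.imwrite("pics/s7.png",i[:,:,::-1])
E
```

```text
[array([-0.008,  0.014,  0.451]), np.float64(0.001)] [ 0.61433808 -0.26772269  0.18908298] 0.006076109337593663 [-0.22170449 -0.38555974 -0.59643606]
```

View pics/s6.png

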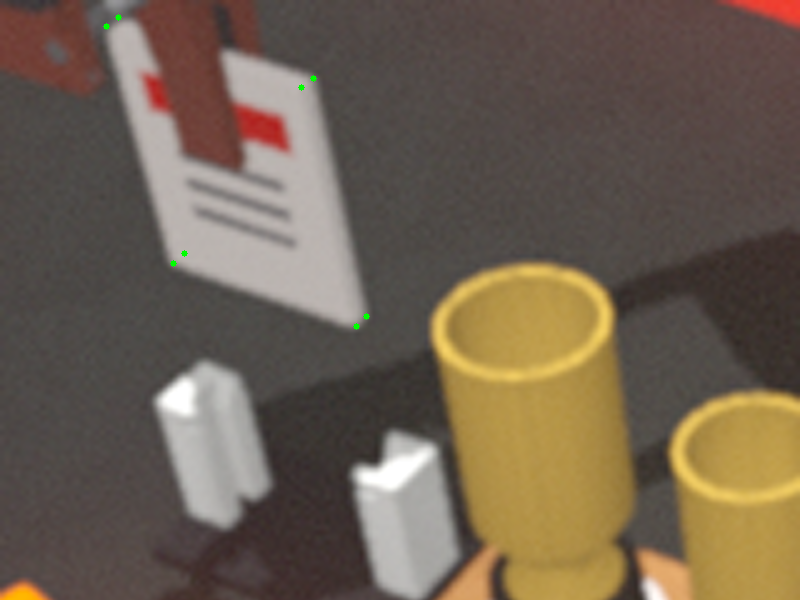

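View pics/s7.png

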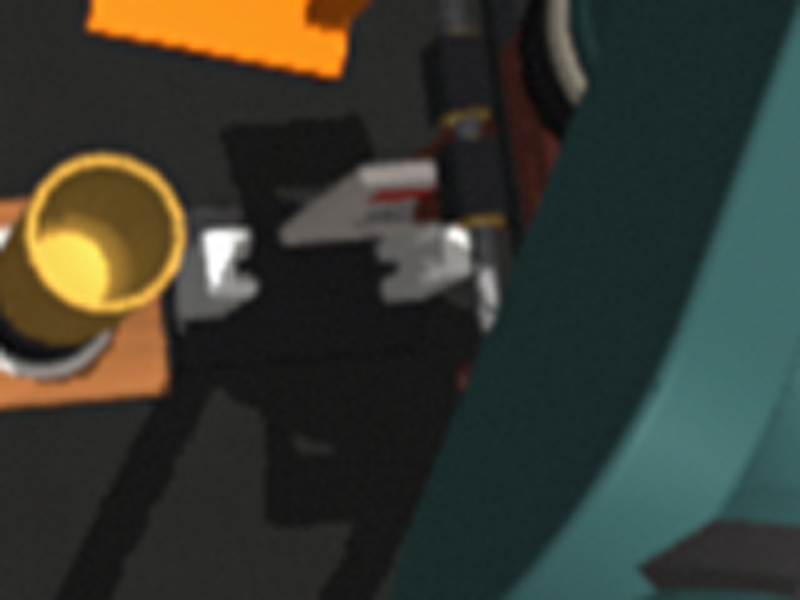

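The modelled corners of the held plaque fall on its image corners to within about 1 mm, so it hangs straight. The guides are below it, at crop pixels (190,390) and (400,460). I lower it to just above them and look again.

carry_out(
  plan=[-0.008,0.012,0.15,0,0,0,-1,0,0,0.2,0,0,0,-1,0,0,0.1,0,0,0,-1,0,0,0,0,0,0,-1,0,0,0,0,0,0,-1,0,0,0,0,0,0,-1],
)

```text
clock: 29.55
ee_pos: [0.6177, -0.2697, 0.1365]
tool_rot: [0.68, 0.733, 0.0, 0.001]
ft_force: [-0.3, -0.5, -0.6]
grip_width: 0.0057
gripper_force: 25.0
```

```bash
python3 - <<'E'
from h import *
s,R=pose(); print(delta(.616,-.2685,.135,4.27), s["ee_pos"])
ds=[imaging.get_image(n) for n in("top","scene")]
c=s["ee_pos"]+R@np.array([0,0,.0115])
P=[c+R@np.array([a*.04,b*.003,e*.05]) for a in(-1,1) for b in(-1,1) for e in(-1,1)]
y=np.radians(4.27); ex=np.array([np.cos(y),np.sin(y),0]); ey=np.array([-np.sin(y),np.cos(y),0]); H=np.array([.616,-.2685,0])
Q=[H+b*ey+a*ex+[0,0,.065] for b in(-.0435,.0435,-.040,.040) for a in(-.0045,.0045)]
out=[]
for d,(u,v,k) in((ds[1],(130,190,5)),(ds[0],(405,190,5))):
    i=cv2.resize(d["image"][v:v+100,u:u+80],None,fx=k,fy=k,interpolation=cv2.INTER_CUBIC)
    for S,col in((P,(0,255,0)),(Q,(255,0,255))):
        for p in proj(d,S): cv2.circle(i,tuple(int(w) for w in (p-[u,v]+.5)*k),2,col,-1)
    out.append(i)
cv2.imwrite("pics/s8.png",np.hstack(out)[:,:,::-1])
E
```

```text
[array([ 0.011, -0.013,  0.012]), np.float64(0.0)] [ 0.61769084 -0.26968424  0.13646316]
```

View pics/s8.png

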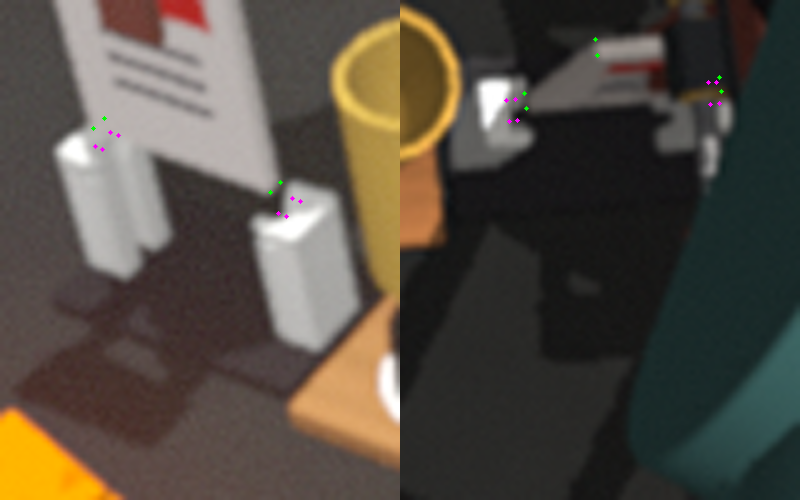

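The predicted groove mouths (magenta) sit in the guide notches in both views. I trim about 1.5 mm and lower slowly.

carry_out(
  plan=[0.011,-0.013,0,0,0,0,-1,0,0,0,0,0,0,-1,0,0,0.04,0,0,0,-1,0,0,0.04,0,0,0,-1,0,0,0.04,0,0,0,-1,0,0,0.04,0,0,0,-1,0,0,0,0,0,0,-1],
)

```text
clock: 30.23
ee_pos: [0.6155, -0.2678, 0.1148]
tool_rot: [0.68, 0.733, -0.0, -0.001]
ft_force: [1.0, 0.2, -2.1]
grip_width: 0.0061
gripper_force: 25.0
```

```bash
python3 - <<'E'
from h import *
s,R=pose(); print(delta(.616,-.2685,.0695,4.27), s["ee_pos"],s["ft_force"],s["moment"])
E
```

```text
[array([-0.007,  0.004,  0.377]), np.float64(0.001)] [ 0.61547222 -0.26776028  0.11475986] [ 0.99123409  0.19218068 -2.06828961] [-0.05126412 -0.16570328 -0.00825476]
```

carry_out(
  plan=[0,0.002,0.04,0,0,0,-1,0,0,0.04,0,0,0,-1,0,0,0.04,0,0,0,-1,0,0,0,0,0,0,-1],
)

```text
clock: 30.57
ee_pos: [0.6156, -0.2678, 0.1006]
tool_rot: [0.68, 0.733, -0.0, -0.001]
ft_force: [0.6, -0.3, -0.3]
grip_width: 0.0062
gripper_force: 25.0
```

carry_out(
  plan=[0,0,0.05,0,0,0,-1,0,0,0.05,0,0,0,-1,0,0,0.05,0,0,0,-1,0,0,0.04,0,0,0,-1,0,0,0,0,0,0,-1],
)

```text
clock: 30.98
ee_pos: [0.6155, -0.2677, 0.0777]
tool_rot: [0.68, 0.733, -0.0, -0.001]
ft_force: [1.0, 0.2, -0.6]
grip_width: 0.0052
gripper_force: 25.0
```

carry_out(
  plan=[0,0,0.03,0,0,0,-1,0,0,0.015,0,0,0,-1,0,0,0,0,0,0,-1],
)

```text
clock: 31.23
ee_pos: [0.6157, -0.2679, 0.0732]
tool_rot: [0.68, 0.733, -0.0, -0.0]
ft_force: [0.2, 0.4, -0.9]
grip_width: 0.006
gripper_force: 25.0
```

carry_out(
  plan=[0,0,0.015,0,0,0,-1,0,0,0.012,0,0,0,-1,0,0,0,0,0,0,-1],
)

```text
clock: 31.48
ee_pos: [0.6158, -0.268, 0.0702]
tool_rot: [0.68, 0.733, -0.0, -0.0]
ft_force: [-0.1, 0.4, -1.5]
grip_width: 0.0058
gripper_force: 25.0
```

carry_out(
  plan=[0,0,0.01,0,0,0,-1,0,0,0,0,0,0,-1],
)

```text
clock: 31.65
ee_pos: [0.6161, -0.2681, 0.0696]
tool_rot: [0.68, 0.733, 0.0, 0.0]
ft_force: [0.5, 0.7, 2.2]
grip_width: 0.0058
gripper_force: 25.0
```

Contact comes at the home height. I press lightly, release, and retreat straight up.

carry_out(
  plan=[0,0,0.015,0,0,0,-1,0,0,0,0,0,0,-1,0,0,0,0,0,0,-0.7,0,0,0,0,0,0,-0.5,0,0,0,0,0,0,-0.3,0,0,0,0,0,0,0,0,0,0,0,0,0,0,0,0,-0.1,0,0,0,0.3],
)

```text
clock: 32.32
ee_pos: [0.6142, -0.2671, 0.0772]
tool_rot: [0.68, 0.733, -0.001, -0.002]
ft_force: [-0.4, -0.5, -0.3]
grip_width: 0.0422
gripper_force: 0.0
```

carry_out(
  plan=[0,0,-0.25,0,0,0,0.3,0,0,-0.28,0,0,0,0.3,0,0,-0.28,0,0,0,0.3,0,0,-0.28,0,0,0,0.3,0,-0.2,-0.1,0,0,0,0.3,0,-0.25,0,0,0,0,0.3,0,-0.25,0,0,0,0,0.3,0,-0.25,0,0,0,0,0.3,0,-0.25,0,0,0,0,0.3,0,-0.2,0,0,0,0,0.3],
)

```text
clock: 33.15
ee_pos: [0.4464, -0.2803, 0.223]
tool_rot: [0.68, 0.733, -0.0, 0.0]
ft_force: [-0.5, -0.3, 0.1]
grip_width: 0.0569
gripper_force: 0.0
```

carry_out(
  plan=[0,0,0,0,0,0,0.3,0,0,0,0,0,0,0.3,0,0,0,0,0,0,0.3],
)

```text
clock: 33.4
ee_pos: [0.4494, -0.2811, 0.2231]
tool_rot: [0.68, 0.733, 0.0, 0.001]
ft_force: [-0.4, 0.1, 0.6]
grip_width: 0.0573
gripper_force: 0.0
```

```bash
python3 - <<'E'
from h import *
print(manip.state()["ee_pos"])
ds=[imaging.get_image(n) for n in("top","scene")]
for k,p in dict(a=(.5884,.1005),b=(.5946,.016),c=(.601,-.069),d=(.6074,-.1538)).items(): print(k,goblet(k,p,.012,ds),p)
d=ds[1]; y=np.radians(4.27); ex=np.array([np.cos(y),np.sin(y),0]); ey=np.array([-np.sin(y),np.cos(y),0]); H=np.array([.616,-.268,.058])
P=[H+a*.003*ex+b*.04*ey+[0,0,.05] for a in(-1,1) for b in(-1,1)]
i=cv2.resize(d["image"][160:380,90:390],None,fx=2.6,fy=2.6,interpolation=cv2.INTER_CUBIC)
for p in proj(d,P): cv2.circle(i,tuple(int(w) for w in (p-[90,160]+.5)*2.6),2,(0,255,0),-1)
cv2.imwrite("pics/s9.png",i[:,:,::-1])
E
```

```text
[ 0.44936916 -0.28106786  0.22306067]
a (array([0.58762516, 0.10350983]), array([ 0.1, -0.2,  0.2, -0.2,  0.2,  1.2,  0.1, -5.2])) (0.5884, 0.1005)
b (array([0.59567242, 0.01599311]), array([-0.6,  0.5,  0.2, -0.8,  0.3,  1.2, -0.5, -6.8])) (0.5946, 0.016)
c (array([ 0.60140519, -0.06913956]), array([-0.6,  0.1, -0. , -0.2, -0.5,  0.6,  0.2, -8.9])) (0.601, -0.069)
d (array([ 0.60808055, -0.1552284 ]), array([ -0.5,  -0.2,   0.5,  -0.2,   0. ,   1. ,   0.2, -11.1])) (0.6074, -0.1538)
```

View pics/s9.png

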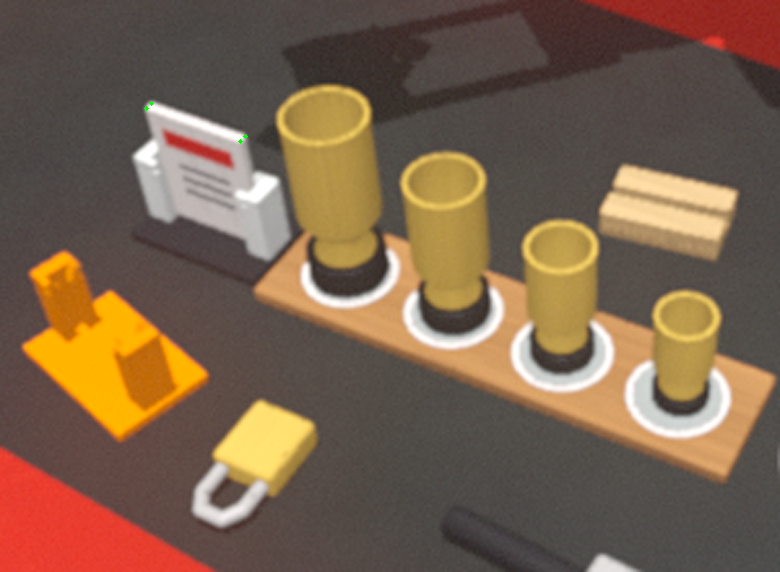

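The final view shows the plaque seated, its top corners on the predicted home points at (150,106) and (243,139). The goblets stand upright in order on their pads, all within about 3 mm of centre. Handing in.

```bash
python3 -c "
from station import manip
print(manip.finish_job())"
```

```text
the job is handed in; nothing more can be done
None
```

Job handed in at about 33 s of the 128 s allowed: the four goblets stand upright on their pads in height order, tallest beside the holder (a is about 3 mm off centre, the others within 2 mm), the plaque is fully home in the holder, and no move went near the bell, padlock or brush.

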